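# Shut and lock the cover of a heating wiring centre

## Task

The grey cover of the white wiring centre is folded back over its electronics half and stands ajar. Push it with the fingertips up and all the way over its spine until it lies flat on the other side, over the terminal bay, then push the black catch bar home towards the spine so that it locks the cover. Never pinch the cover or the catch between the fingers, and leave the loose parts standing around where they are.

Things in the scene. Friction and masses are not known exactly. Their poses are not given: they have to be found in the camera images.
- unit: White plastic wiring centre, a low box fixed to the table, 220 mm along its own x, 295 mm along its own y (from y = -165 to +130 mm), 52 mm high. Origin: on its underside, below the middle of the spine. The spine (hinge line of the cover) runs along the unit's own x axis at y = 0, 56 mm above the table. The closed electronics half is at its +y side, the open terminal bay with brass screws at its -y side. Only its position and yaw vary (yaw within about 30 degrees).
- spine (a point): Middle of the spine, on the hinge axis, 56 mm above the table.
- cover (a joint): Angle of the cover about the spine (rad): 0 = folded back flat on the electronics half (+y side), 1.57 = straight up, 3.14 = shut flat over the terminal bay (-y side). It starts ajar at 0.35 to 0.75. Stiff friction hinge: it stays where it is left at any angle and needs about 1 to 2 N at its free edge to turn. Stops at 0 and 3.14.
- cover_edge (a point): Middle of the cover's free edge, half-way through its thickness, 122 mm from the hinge axis. The cover is a grey rigid plate, 160 mm along the spine, reaching from 4 to 122 mm from the hinge axis, 6 mm thick: an outer 3 mm layer (the underside while folded back, the top when shut: the side to push) and an inner 3 mm layer that ends 7 mm short of it at the free edge. Pressing both faces at once counts as a pinch.
- catch (a joint): Travel of the black catch (m): 0 = parked away from the cover, 0.016 = fully home (stop), its lip over the free edge of the shut cover. It slides along the unit's +y (towards the spine) on the rim at the -y end; friction, about 1.5 N to move; stays where it is left.
- catch_face (a point): Middle of the outer (-y) upright face of the black catch's push rib, 64 mm above the table, 156 mm from the spine on the unit's -y side when parked. Push here towards the spine. The catch is a bar 120 mm along the spine, 26 mm thick in all (14 mm rib, then a 12 mm lip on the spine side that overhangs the shut cover), its top 76 mm above the table, 24 mm above the box's rim. Pressing rib and lip at once counts as a pinch.
- actuator0: Loose white heating actuator, upright cylinder 48 mm across, 60 mm high, origin under its base. Leave alone.
- actuator1: Like actuator0. Leave alone.
- actuator2: Like actuator0. Leave alone.
- handcap: Loose white hand cap, 40 mm across, 34 mm high, origin under its base. Leave alone.
- flowmeter: Loose flow meter: black foot 34 mm across and clear tube, 78 mm high in all, origin under its base. Leave alone.
- fitting: Loose brass fitting, 38 mm across, 30 mm high, origin under its base. Leave alone.
- screwdriver: Screwdriver lying on the table, roughly 200 mm long. Leave alone.
- plug: Small loose brass plug, 18 mm across, 20 mm high, standing on the unit's rim strip beside the cover (the unit's +x end). Origin under its base. Leave alone.

How it is judged:
By the outcome, as a careful person would: the job done as asked, in the order asked, and still so for the second after the job is handed in, with the robot touching nothing.
It also fails if it takes over 51 s, if anything falls off the work surface, if the arm or the gripper's body presses on something with over 40 N, if the wrist force passes 120 N, or if a joint passes its speed limit or range.

## Robot

A 6-joint arm with a two-finger parallel gripper is mounted at the origin on the work surface. World frame = base frame: x ahead of the robot, y to its left, z up, the work surface at z = 0. Lengths are in m, angles in rad, forces in N, time in s.
With the tool pointing down it reaches from about 0.225 to 0.875 m from the base axis. Payload 3.4 kg.
Tool frame: the origin (TCP) lies at the very end of the fingers, on their centre line; the grasp point (between the pads) lies 19 mm behind it; z points along the fingers, y is the line along which they close (so a half turn about z gives the same grasp; the last joint's range is limited). The gripper opens to 85 mm and grips with 20 to 120 N. Pads are 22 mm wide; open, the fingers measure 114 mm over their backs; the gripper's body (76 mm by 85 mm) begins 54 mm behind the grasp point. The pads swing forward as they close: fully open they stand 13 mm farther back than shut.
Start: joints at [-1.226, 0.276, 1.505, -0, 1.361, -0.121], TCP at [0.258, -0.514, 0.231] pointing down, gripper open.
Joint ranges: [-2.89, 2.89], [-0.75, 2.08], [0.22, 2.7], [-1.18, 4.32], [0.11, 2.71], [-2.7, 2.7]. Speed limits (rad/s): [2.57, 2.57, 3.14, 3.14, 3.14, 3.14].

## Interface

Orientations are given as a unit quaternion [w, x, y, z].
In Python, from rig import get_state, optics, sign_off gives the robot as it stands.
- The arm moves only by the tool send_rows, never from a script. Its argument "increments" is a list of rows, each an object with "gripper": the gripper's target within -1 to 1 (shut at 1, half-way at 0, fully open at -1); "linear": the shift along the world's x, y, z in m, a list of three; "delta_rot": the turn, a rotation vector about the world's x, y, z in rad, a list of three. In form: [{"gripper": gripper, "linear": [dx, dy, dz], "delta_rot": [rx, ry, rz]}, ...]. A call has 1 to 8 rows; each row is the pose to reach, as a shift and turn from the pose commanded when the call began; what a row does not reach only later rows make up. A row lasts 1/10 s, in which the tool goes at most 50 mm and 8.59 degrees, less where a joint would pass 70% of its speed; a pose out of reach is approached as far as the arm can. A call with a gripper value outside its range is refused whole. The fingers move at their own pace and stop on an object; "newtons" is the grip in N (left out, the last holds). Time passes only in rows, so rows that repeat a pose let the fingers close. It gives the time, the measured TCP pose, the force, the opening and the grip force at its end, in the units of the state.
- get_state(): the state, without advancing time (a new reading comes with each control period).
- optics.get_image(name): name is "side" or "top"; returns a dict with "pixels" (420x560x3 uint8, blue, green, red), "K" (3x3 intrinsics, pixels), "rvec" (rotation vector, rad) and "tvec" (3), from world to camera coordinates, as OpenCV has them. Camera axes: x right, y down, z forward; pixel columns grow to the right and rows downward; lengths in m; the calibration is good to about 2 mm. A picture is of the moment at which its call begins. There is no depth.
- sign_off(): hands the job in; it is judged then, once.
The state is a dict: "clock": time; "qpos": joint angles; "qd": joint speeds; "effort": joint torques, N m; "position": TCP position; "ee_rot": TCP orientation; "contact_force": force on the tool from outside, world axes, zero at the start; "moment": the same for the moment, N m; "width": finger opening in m; "gripper_force": force on a finger pad.
Only numpy, scipy, OpenCV 4.12 (cv2) and the standard library are available. Lean on these libraries where they do the work, as an engineer would, in place of code of your own. Each camera call takes 0.05 s, during which the arm holds its last target. There are 200 camera calls.

## Working session

There is one attempt and no reset: what is moved stays moved. The work goes in short steps, Python scripts to look and compute and a tool call to move; the robot and the scene stay as the last step left them, time stands still between calls to the robot, and variables do not carry over. Pictures are saved under pics/ and viewed, at most 10 in all, crops included, and the job is handed in when it is done.

Besides the shell and the picture viewer there is one more tool, called after "Call:" as a command line: name --argument value ..., lists and objects as JSON in quotes. send_rows: Moves the arm, as the interface text tells. Its arguments: {"type":"object","properties":{"increments":{"type":"array"},"newtons":{"type":"number"}},"required":["increments"]}

```bash
mkdir -p pics
cat > h.py <<'E'
import numpy as np, cv2, json
from rig import get_state, optics, sign_off
def cam(n, path=None):
    d=optics.get_image(n); 
    if path: cv2.imwrite(path,np.array(d["pixels"],dtype=np.uint8))
    return {k:np.array(d[k],float) for k in("K","rvec","tvec")}
def ray(c,u,v,z):
    R=cv2.Rodrigues(c["rvec"])[0]; C=-R.T@c["tvec"].ravel()
    d=R.T@np.linalg.inv(c["K"])@[u,v,1]
    return C+d*(z-C[2])/d[2]
def proj(c,P):
    return cv2.projectPoints(np.array(P,float).reshape(-1,1,3),c["rvec"],c["tvec"],c["K"],None)[0].reshape(-1,2)
E
python3 - <<'E'
from h import *
import pickle
cs={n:cam(n,f"pics/{n}0.png") for n in("top","side")}
pickle.dump(cs,open("c.pkl","wb"))
for n,c in cs.items():
    R=cv2.Rodrigues(c["rvec"])[0]; print(n,-R.T@c["tvec"].ravel(),R[2])
s=get_state();print(s)
E
```

```text
top [ 0.54391786 -0.00754299  0.87642243] [ 0.09104     0.00821602 -0.99581334]
side [0.3157855  0.68813958 0.86804711] [ 0.25824631 -0.63411531 -0.72883923]
{'clock': 0.1, 'qpos': array([-1.22601831e+00,  2.76528448e-01,  1.50601924e+00, -1.90068350e-05,
        1.36071633e+00, -1.20989863e-01]), 'qd': array([ 6.20837162e-04, -1.94511626e-03, -2.73043238e-03,  2.55247627e-04,
       -5.08426411e-05, -1.12594304e-03]), 'effort': array([ 1.56874958e-03, -4.17699802e+01, -2.46404904e+01, -1.78743103e-04,
        5.82070483e-03,  1.22300570e-06]), 'position': array([ 0.25806728, -0.5132935 ,  0.23052304]), 'ee_rot': array([-8.29420987e-04,  9.73004075e-01,  2.30786421e-01, -1.02547866e-04]), 'contact_force': array([ 0.54787839, -0.26842386, -0.17790155]), 'moment': array([-0.0068324 ,  0.00077509, -0.01349939]), 'gripper_force': 0.0, 'width': 0.08555576872653835}
```

View pics/top0.png

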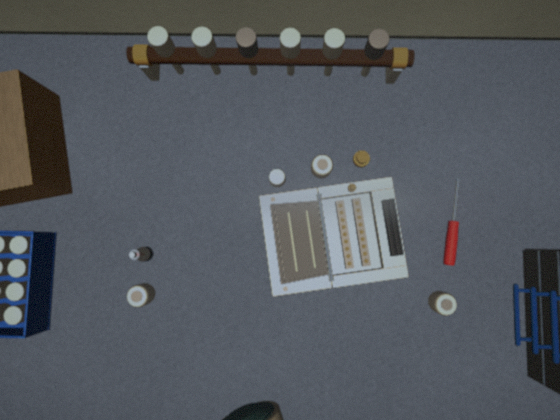

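View pics/side0.png

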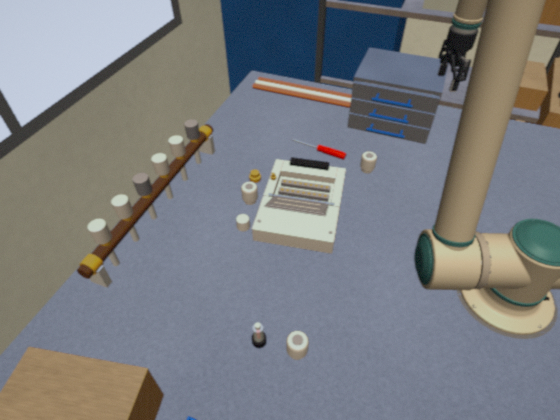

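Top view: up is +x, left is +y. The unit spans (260,194)-(408,278), the catch is at (392,228), the spine is near (328,237), and the plug is at (351,188), so the yaw is small. I'll zoom in to fit the corners.

Run:
```python
from h import *
im=cv2.imread("pics/top0.png")[165:305,250:420]
im=cv2.convertScaleAbs(im,alpha=1.3)
cv2.imwrite("pics/z.png",cv2.resize(im,None,fx=4,fy=4,interpolation=cv2.INTER_CUBIC))
```

```text
(no output)
```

View pics/z.png

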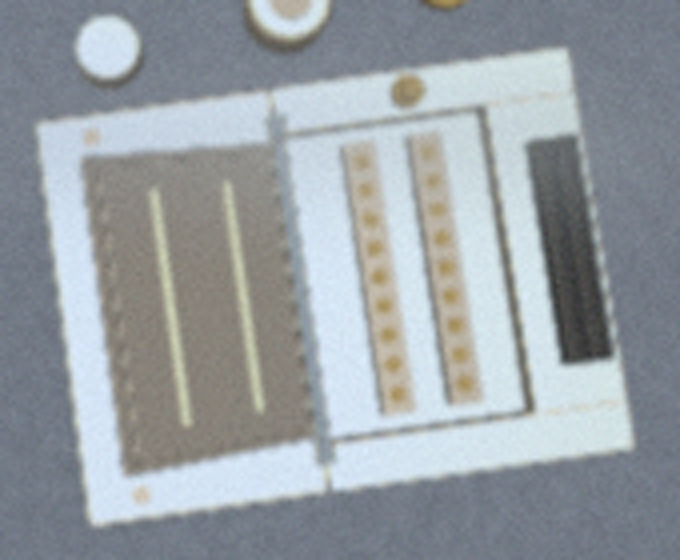

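The zoomed picture shows the box corners at (38,123), (567,48), (634,448) and (92,525). The cover's free-edge corners are at (84,158) and (124,475), and the catch is at (528..612,137..362).

```bash
cat > fit.py <<'E'
from h import *; import pickle
from scipy.optimize import least_squares
c=pickle.load(open("c.pkl","rb"))["top"]
Z=lambda p:np.array(p,float)/4+[250-.375,165-.375]
px=Z([(38,123),(567,48),(634,448),(92,525)])
B=np.array([(.11,.13,.052),(.11,-.165,.052),(-.11,-.165,.052),(-.11,.13,.052)])
def W(p,q): 
    a=p[2]; q=np.atleast_2d(q); R=np.array([[np.cos(a),-np.sin(a)],[np.sin(a),np.cos(a)]])
    return np.c_[q[:,:2]@R.T+p[:2],q[:,2]]
r=least_squares(lambda p:(proj(c,W(p,B))-px).ravel(),[.5,-.05,.1]); p=r.x
print(p,np.degrees(p[2]),r.fun.round(2))
e=Z([(84,158),(124,475)])
def edge(t,z): 
    d=.122; return [(x,d*np.cos(t),.056+d*np.sin(t)) for x in(.08,-.08)]
r2=least_squares(lambda t:(proj(c,W(p,edge(t[0],0)))-e).ravel(),[.5]);print("theta",r2.x,r2.fun)
np.save("p.npy",p)
print("catch face",W(p,(0,-.156,.064)),Z([(590,250)]),proj(c,W(p,(0,-.156,.076))))
print("spine",W(p,(0,0,.056)), "edge",W(p,(0,.122*np.cos(r2.x[0]),.056+.122*np.sin(r2.x[0]))))
for n,uv in dict(handcap=(108,48,.034),act=(290,5,.06),plug=(408,88,.072)).items():
    u=Z(uv[:2]); print(n,ray(c,*u,uv[2]))
E
python3 fit.py
```

```text
[ 0.56041666 -0.07639487  0.157457  ] 9.021621782572316 [-0.65 -0.37  0.51 -0.42  0.66  0.24 -0.52  0.48]
theta [0.54132906] [-0.59438648 -0.437985    0.39282212  0.46926821]
catch face [[ 0.58487858 -0.23046503  0.064     ]] [[397.125 227.125]] [[399.20826086 225.98596372]]
spine [[ 0.56041666 -0.07639487  0.056     ]] edge [[0.54402137 0.02686868 0.11886361]]
handcap [0.69314929 0.03122354 0.034     ]
act [ 0.71381254 -0.0685786   0.06      ]
plug [ 0.66738656 -0.13100892  0.072     ]
```

Call:
send_rows --increments '[{"gripper": 1, "linear": [0.019, 0.044, 0.008], "delta_rot": [0, 0, 0.09]}, {"gripper": 1, "linear": [0.038, 0.088, 0.016], "delta_rot": [0, 0, 0.18]}, {"gripper": 1, "linear": [0.057, 0.132, 0.024], "delta_rot": [0, 0, 0.27]}, {"gripper": 1, "linear": [0.076, 0.176, 0.032], "delta_rot": [0, 0, 0.36]}, {"gripper": 1, "linear": [0.095, 0.22, 0.04], "delta_rot": [0, 0, 0.45]}, {"gripper": 1, "linear": [0.114, 0.264, 0.048], "delta_rot": [0, 0, 0.54]}, {"gripper": 1, "linear": [0.133, 0.308, 0.056], "delta_rot": [0, 0, 0.63]}, {"gripper": 1, "linear": [0.152, 0.352, 0.064], "delta_rot": [0, 0, 0.72]}]'

```text
clock: 0.9
position: [0.4104, -0.1598, 0.2954]
ee_rot: [-0.0, 0.828, 0.56, 0.0]
contact_force: [0.8, 0.5, -0.3]
width: -0.0001
gripper_force: 0.0
```

Call:
send_rows --increments '[{"gripper": 1, "linear": [0.019, 0.044, 0], "delta_rot": [0, 0, 0.09]}, {"gripper": 1, "linear": [0.038, 0.088, 0], "delta_rot": [0, 0, 0.18]}, {"gripper": 1, "linear": [0.057, 0.132, 0], "delta_rot": [0, 0, 0.27]}, {"gripper": 1, "linear": [0.076, 0.176, 0], "delta_rot": [0, 0, 0.36]}, {"gripper": 1, "linear": [0.095, 0.22, 0], "delta_rot": [0, 0, 0.45]}, {"gripper": 1, "linear": [0.12, 0.272, 0], "delta_rot": [0, 0, 0.542]}, {"gripper": 1, "linear": [0.12, 0.272, 0], "delta_rot": [0, 0, 0.542]}, {"gripper": 1, "linear": [0.12, 0.272, 0], "delta_rot": [0, 0, 0.542]}]'

```text
clock: 1.7
position: [0.5303, 0.1115, 0.2944]
ee_rot: [-0.001, 0.649, 0.761, -0.001]
contact_force: [-0.6, 0.1, -0.8]
width: 0.0002
gripper_force: 0.0
```

Call:
send_rows --increments '[{"gripper": 1, "linear": [0, 0, 0], "delta_rot": [-0.1, -0.016, 0]}, {"gripper": 1, "linear": [0, 0, -0.01], "delta_rot": [-0.2, -0.031, 0]}, {"gripper": 1, "linear": [0, 0, -0.03], "delta_rot": [-0.3, -0.047, 0]}, {"gripper": 1, "linear": [0, 0, -0.05], "delta_rot": [-0.4, -0.063, 0]}, {"gripper": 1, "linear": [0, 0, -0.07], "delta_rot": [-0.5, -0.079, 0]}, {"gripper": 1, "linear": [0, 0, -0.09], "delta_rot": [-0.6, -0.094, 0]}, {"gripper": 1, "linear": [0, 0, -0.1], "delta_rot": [-0.7, -0.11, 0]}, {"gripper": 1, "linear": [0, 0, -0.1], "delta_rot": [-0.8, -0.126, 0]}]'

```text
clock: 2.5
position: [0.5292, 0.1081, 0.1946]
ee_rot: [0.3, 0.597, 0.698, -0.259]
contact_force: [-0.6, 0.2, 0.4]
width: -0.0001
gripper_force: 0.0
```

```bash
cat > st.py <<'E'
from h import *; from scipy.spatial.transform import Rotation as Ro
p=np.load("p.npy"); s=get_state(); a=p[2]
R=np.array([[np.cos(a),np.sin(a),0],[-np.sin(a),np.cos(a),0],[0,0,1]])
P=np.array(s["position"])-[p[0],p[1],0]
q=np.roll(s["ee_rot"],-1); T=Ro.from_quat(q).as_matrix()
print("t",s["clock"],"P_unit",(R@P).round(4),"dir",(R@T[:,2]).round(3),"q",np.round(s["qpos"],2),"F_unit",(R@np.array(s["contact_force"])).round(1))
E
python3 st.py
```

```text
t 2.5 P_unit [-0.0019  0.1871  0.1946] dir [-0.004 -0.728 -0.686] q [ 0.53  0.45  1.64 -0.75  1.47  0.62] F_unit [-0.5  0.3  0.4]
```

Call:
send_rows --increments '[{"gripper": 1, "linear": [0.002, -0.01, -0.04], "delta_rot": [0, 0, 0]}, {"gripper": 1, "linear": [0.003, -0.02, -0.08], "delta_rot": [0, 0, 0]}, {"gripper": 1, "linear": [0.006, -0.037, -0.115], "delta_rot": [0, 0, 0]}, {"gripper": 1, "linear": [0.009, -0.055, -0.12], "delta_rot": [0, 0, 0]}, {"gripper": 1, "linear": [0.012, -0.07, -0.12], "delta_rot": [0, 0, 0]}, {"gripper": 1, "linear": [0.014, -0.085, -0.12], "delta_rot": [0, 0, 0]}, {"gripper": 1, "linear": [0.015, -0.096, -0.12], "delta_rot": [0, 0, 0]}, {"gripper": 1, "linear": [0.015, -0.096, -0.12], "delta_rot": [0, 0, 0]}]'

```text
clock: 3.3
position: [0.5456, 0.0126, 0.077]
ee_rot: [0.3, 0.598, 0.698, -0.256]
contact_force: [0.1, 0.9, 0.1]
width: -0.0001
gripper_force: 0.0
```

```bash
python3 st.py
python3 - <<'E'
from h import *
c=cam("side"); d=optics.get_image("side"); im=np.array(d["pixels"],np.uint8)[110:270,200:400]
cv2.imwrite("pics/s1.png",cv2.resize(im,None,fx=3.5,fy=3.5,interpolation=cv2.INTER_CUBIC))
E
```

```text
t 3.3 P_unit [-0.0007  0.0902  0.077 ] dir [-0.001 -0.724 -0.69 ] q [ 0.38  0.54  1.84 -0.88  1.17  0.76] F_unit [0.3 0.8 0.1]
```

View pics/s1.png

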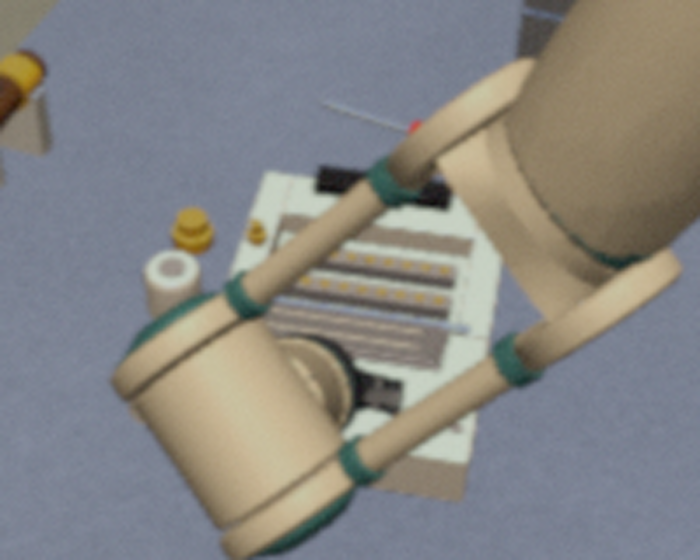

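The side view shows the fingertips at about (380,390), under or next to the cover's free edge, with the plug clear at (257,230). I'll tabulate the arc next.

```bash
cat > arc.py <<'E'
from h import *
p=np.load("p.npy"); a=p[2]; ux=np.array([np.cos(a),np.sin(a),0]); uy=np.array([-np.sin(a),np.cos(a),0])
def pose(t,r=.1):
    al=np.clip(.81-.74*(t-.4),0,.81)
    y=r*np.cos(t)+.003*np.sin(t)+.012*np.cos(al); z=.056+r*np.sin(t)-.003*np.cos(t)-.012*np.sin(al)
    return np.array([p[0],p[1],0])+uy*y+[0,0,z],al,y,z
ths=np.linspace(.4,3.14,33)
cur=np.array([.5456,.0126,.077]); al0=.81
for k in range(4):
    print()
    for t in ths[8*k+1:8*k+9]:
        P,al,y,z=pose(t); print(round(t,2),(P-cur).round(4),((al0-al)*ux[:2]).round(3),"yz",round(y,3),round(z,3))
    cur,al0=P,al
E
python3 arc.py
```

```text
0.49 [-0.0007  0.0084  0.0149] [0.063 0.01 ] yz 0.099 0.092
0.57 [-0.0001  0.0049  0.023 ] [0.125 0.02 ] yz 0.095 0.1
0.66 [0.0006 0.0007 0.0307] [0.188 0.03 ] yz 0.091 0.108
0.74 [ 0.0013 -0.0042  0.0381] [0.25 0.04] yz 0.086 0.115
0.83 [ 0.0022 -0.0096  0.045 ] [0.313 0.05 ] yz 0.08 0.122
0.91 [ 0.0032 -0.0156  0.0513] [0.375 0.06 ] yz 0.074 0.128
1.0 [ 0.0042 -0.022   0.0572] [0.438 0.07 ] yz 0.068 0.134
1.08 [ 0.0053 -0.0289  0.0624] [0.501 0.079] yz 0.061 0.139

1.17 [ 0.0012 -0.0073  0.0046] [0.063 0.01 ] yz 0.053 0.144
1.26 [ 0.0024 -0.015   0.0086] [0.125 0.02 ] yz 0.046 0.148
1.34 [ 0.0036 -0.023   0.0119] [0.188 0.03 ] yz 0.038 0.151
1.43 [ 0.0049 -0.0312  0.0145] [0.25 0.04] yz 0.029 0.154
1.51 [ 0.0063 -0.0395  0.0162] [0.299 0.048] yz 0.021 0.156
1.6 [ 0.0076 -0.048   0.0166] [0.299 0.048] yz 0.012 0.156
1.68 [ 0.009  -0.0564  0.0162] [0.299 0.048] yz 0.004 0.156
1.77 [ 0.0103 -0.0648  0.0152] [0.299 0.048] yz -0.005 0.155

1.86 [ 0.0013 -0.0083 -0.0018] [0. 0.] yz -0.013 0.153
1.94 [ 0.0026 -0.0164 -0.0043] [0. 0.] yz -0.021 0.15
2.03 [ 0.0038 -0.0242 -0.0075] [0. 0.] yz -0.029 0.147
2.11 [ 0.005  -0.0317 -0.0114] [0. 0.] yz -0.037 0.143
2.2 [ 0.0062 -0.0389 -0.0159] [0. 0.] yz -0.044 0.139
2.28 [ 0.0073 -0.0457 -0.021 ] [0. 0.] yz -0.051 0.134
2.37 [ 0.0083 -0.052  -0.0267] [0. 0.] yz -0.058 0.128
2.46 [ 0.0092 -0.0579 -0.0329] [0. 0.] yz -0.063 0.122

2.54 [ 0.0008 -0.0053 -0.0067] [0. 0.] yz -0.069 0.115
2.63 [ 0.0016 -0.01   -0.0138] [0. 0.] yz -0.074 0.108
2.71 [ 0.0022 -0.014  -0.0213] [0. 0.] yz -0.078 0.1
2.8 [ 0.0028 -0.0175 -0.0292] [0. 0.] yz -0.081 0.093
2.88 [ 0.0032 -0.0202 -0.0373] [0. 0.] yz -0.084 0.084
2.97 [ 0.0035 -0.0223 -0.0456] [0. 0.] yz -0.086 0.076
3.05 [ 0.0038 -0.0236 -0.054 ] [0. 0.] yz -0.087 0.068
3.14 [ 0.0039 -0.0243 -0.0626] [0. 0.] yz -0.088 0.059
```

Call:
send_rows --increments '[{"gripper": 1, "linear": [-0.001, 0.006, 0.012], "delta_rot": [0.063, 0.01, 0]}, {"gripper": 1, "linear": [0, 0.005, 0.023], "delta_rot": [0.125, 0.02, 0]}, {"gripper": 1, "linear": [0.001, 0.001, 0.031], "delta_rot": [0.188, 0.03, 0]}, {"gripper": 1, "linear": [0.001, -0.004, 0.038], "delta_rot": [0.25, 0.04, 0]}, {"gripper": 1, "linear": [0.002, -0.01, 0.045], "delta_rot": [0.313, 0.05, 0]}, {"gripper": 1, "linear": [0.003, -0.016, 0.051], "delta_rot": [0.375, 0.06, 0]}, {"gripper": 1, "linear": [0.004, -0.022, 0.057], "delta_rot": [0.438, 0.07, 0]}, {"gripper": 1, "linear": [0.005, -0.029, 0.062], "delta_rot": [0.5, 0.079, 0]}]'

```text
clock: 4.2
position: [0.5508, -0.0134, 0.1384]
ee_rot: [0.114, 0.642, 0.752, -0.096]
contact_force: [0.1, 2.0, -0.3]
width: 0.0003
gripper_force: 0.8
```

```bash
python3 st.py
python3 - <<'E'
from h import *
ims=[np.array(optics.get_image(n)["pixels"],np.uint8) for n in("side","top")]
a=cv2.resize(ims[0][120:260,220:360],(400,400),interpolation=cv2.INTER_CUBIC);b=cv2.resize(ims[1][165:305,260:400],(400,400),interpolation=cv2.INTER_CUBIC)
cv2.imwrite("pics/s2.png",np.hstack([a,b]))
E
```

```text
t 4.2 P_unit [0.0004 0.0638 0.1384] dir [ 0.002 -0.296 -0.955] q [ 0.04  0.31  1.75 -0.34  1.07  0.05] F_unit [ 0.5  2.  -0.3]
```

View pics/s2.png

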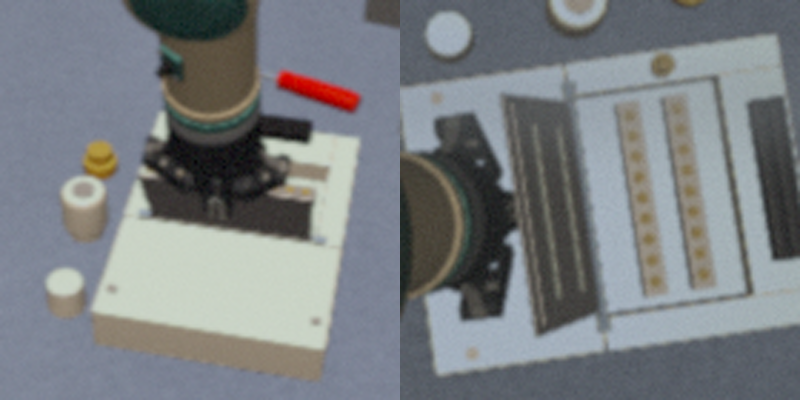

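The left (side) half shows the cover raised to about 65° with the fingertips behind its outer face at (217,205). In the right (top) half its free edge is at x≈505-535. The contact force is 2 N, so it's working. I'll continue the arc.

Call:
send_rows --increments '[{"gripper": 1, "linear": [0.001, -0.007, 0.005], "delta_rot": [0.063, 0.01, 0]}, {"gripper": 1, "linear": [0.002, -0.015, 0.009], "delta_rot": [0.125, 0.02, 0]}, {"gripper": 1, "linear": [0.004, -0.023, 0.012], "delta_rot": [0.188, 0.03, 0]}, {"gripper": 1, "linear": [0.005, -0.031, 0.014], "delta_rot": [0.25, 0.04, 0]}, {"gripper": 1, "linear": [0.006, -0.04, 0.016], "delta_rot": [0.299, 0.048, 0]}, {"gripper": 1, "linear": [0.008, -0.048, 0.017], "delta_rot": [0.299, 0.048, 0]}, {"gripper": 1, "linear": [0.009, -0.056, 0.016], "delta_rot": [0.299, 0.048, 0]}, {"gripper": 1, "linear": [0.01, -0.065, 0.015], "delta_rot": [0.299, 0.048, 0]}]'

```text
clock: 5.1
position: [0.5604, -0.079, 0.152]
ee_rot: [0.0, 0.649, 0.761, -0.001]
contact_force: [0.3, 2.0, 0.5]
width: -0.0001
gripper_force: 0.7
```

Call:
send_rows --increments '[{"gripper": 1, "linear": [0.001, -0.008, -0.002], "delta_rot": [0, 0, 0]}, {"gripper": 1, "linear": [0.003, -0.016, -0.004], "delta_rot": [0, 0, 0]}, {"gripper": 1, "linear": [0.004, -0.024, -0.007], "delta_rot": [0, 0, 0]}, {"gripper": 1, "linear": [0.005, -0.032, -0.011], "delta_rot": [0, 0, 0]}, {"gripper": 1, "linear": [0.006, -0.039, -0.016], "delta_rot": [0, 0, 0]}, {"gripper": 1, "linear": [0.007, -0.046, -0.021], "delta_rot": [0, 0, 0]}, {"gripper": 1, "linear": [0.008, -0.052, -0.027], "delta_rot": [0, 0, 0]}, {"gripper": 1, "linear": [0.009, -0.058, -0.033], "delta_rot": [0, 0, 0]}]'

```text
clock: 5.9
position: [0.5694, -0.1385, 0.1189]
ee_rot: [0.0, 0.649, 0.76, -0.001]
contact_force: [-0.8, 0.5, 0.5]
width: -0.0001
gripper_force: 0.5
```

```bash
python3 st.py
```

```text
t 5.9 P_unit [-0.0009 -0.0628  0.1189] dir [-0.001 -0.001 -1.   ] q [-0.36  0.37  1.65 -0.    1.12 -0.51] F_unit [-0.7  0.6  0.5]
```

Call:
send_rows --increments '[{"gripper": 1, "linear": [0.001, -0.005, -0.007], "delta_rot": [0, 0, 0]}, {"gripper": 1, "linear": [0.002, -0.01, -0.014], "delta_rot": [0, 0, 0]}, {"gripper": 1, "linear": [0.002, -0.014, -0.021], "delta_rot": [0, 0, 0]}, {"gripper": 1, "linear": [0.003, -0.018, -0.029], "delta_rot": [0, 0, 0]}, {"gripper": 1, "linear": [0.003, -0.02, -0.037], "delta_rot": [0, 0, 0]}, {"gripper": 1, "linear": [0.003, -0.022, -0.045], "delta_rot": [0, 0, 0]}, {"gripper": 1, "linear": [0.004, -0.024, -0.053], "delta_rot": [0, 0, 0]}, {"gripper": 1, "linear": [0.004, -0.024, -0.059], "delta_rot": [0, 0, 0]}]'

```text
clock: 6.7
position: [0.5731, -0.1621, 0.0594]
ee_rot: [-0.0, 0.649, 0.76, -0.001]
contact_force: [-1.2, -0.4, 1.6]
width: -0.0002
gripper_force: 0.5
```

Call:
send_rows --increments '[{"gripper": 1, "linear": [0, 0, -0.002], "delta_rot": [0, 0, 0]}, {"gripper": 1, "linear": [0, 0, -0.003], "delta_rot": [0, 0, 0]}]'

```text
clock: 6.9
position: [0.5732, -0.1621, 0.0588]
ee_rot: [0.0, 0.649, 0.761, -0.001]
contact_force: [-4.0, 0.1, 16.0]
width: -0.0001
gripper_force: 7.8
```

```bash
python3 st.py
```

```text
t 6.9 P_unit [-0.0008 -0.0866  0.0588] dir [-0.001 -0.002 -1.   ] q [-0.39  0.45  1.7  -0.    0.99 -0.55] F_unit [-3.9  0.7 16. ]
```

Call:
send_rows --increments '[{"gripper": 1, "linear": [0, 0, 0.04], "delta_rot": [0, 0, 0]}, {"gripper": 1, "linear": [0, 0, 0.075], "delta_rot": [0, 0, 0]}, {"gripper": 1, "linear": [0.006, -0.04, 0.075], "delta_rot": [0, 0, 0]}, {"gripper": 1, "linear": [0.013, -0.08, 0.075], "delta_rot": [0, 0, 0]}, {"gripper": 1, "linear": [0.019, -0.118, 0.075], "delta_rot": [0, 0, 0]}, {"gripper": 1, "linear": [0.019, -0.118, 0.045], "delta_rot": [0, 0, 0]}, {"gripper": 1, "linear": [0.019, -0.118, 0.015], "delta_rot": [0, 0, 0]}, {"gripper": 1, "linear": [0.019, -0.118, 0.006], "delta_rot": [0, 0, 0]}]'

```text
clock: 7.7
position: [0.5898, -0.2788, 0.0596]
ee_rot: [-0.003, 0.65, 0.76, -0.001]
contact_force: [-0.1, 0.6, -0.4]
width: -0.0001
gripper_force: 0.0
```

```bash
python3 st.py
python3 - <<'E'
from h import *
ims=[np.array(optics.get_image(n)["pixels"],np.uint8) for n in("side","top")]
a=cv2.resize(ims[0][120:260,235:375],(400,400),interpolation=cv2.INTER_CUBIC);b=cv2.resize(ims[1][165:305,300:440],(400,400),interpolation=cv2.INTER_CUBIC)
cv2.imwrite("pics/s3.png",np.hstack([a,b]))
E
```

```text
t 7.7 P_unit [-0.0027 -0.2045  0.0596] dir [-0.006  0.004 -1.   ] q [-0.55  0.52  1.56 -0.    1.07 -0.7 ] F_unit [ 0.   0.6 -0.4]
```

View pics/s3.png

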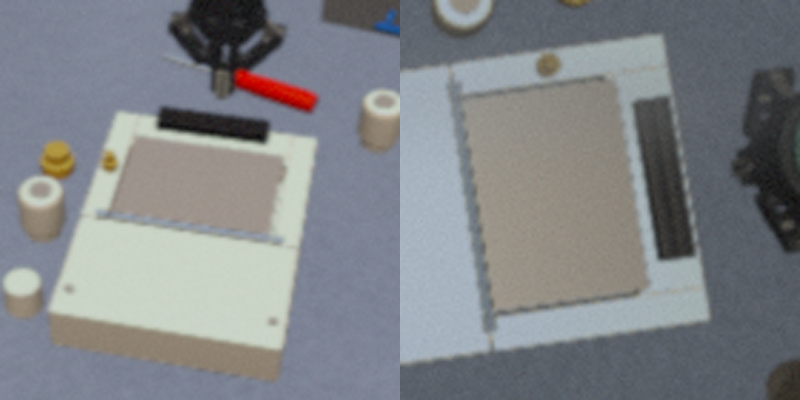

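The cover lies flat over the bay with the plug still in place at (548,64). The fingertips stand clear outside the catch, near its middle. I'll push it now.

Call:
send_rows --increments '[{"gripper": 1, "linear": [-0.002, 0.01, 0], "delta_rot": [0, 0, 0]}, {"gripper": 1, "linear": [-0.003, 0.02, 0], "delta_rot": [0, 0, 0]}, {"gripper": 1, "linear": [-0.004, 0.026, 0], "delta_rot": [0, 0, 0]}, {"gripper": 1, "linear": [-0.005, 0.031, 0], "delta_rot": [0, 0, 0]}, {"gripper": 1, "linear": [-0.006, 0.036, 0], "delta_rot": [0, 0, 0]}, {"gripper": 1, "linear": [-0.006, 0.04, 0], "delta_rot": [0, 0, 0]}, {"gripper": 1, "linear": [-0.007, 0.044, 0], "delta_rot": [0, 0, 0]}, {"gripper": 1, "linear": [-0.008, 0.048, 0], "delta_rot": [0, 0, 0]}]'

```text
clock: 8.6
position: [0.5851, -0.2323, 0.0637]
ee_rot: [0.001, 0.649, 0.76, -0.001]
contact_force: [1.6, -0.7, 0.1]
width: 0.0002
gripper_force: 0.9
```

```bash
python3 st.py
```

```text
t 8.6 P_unit [-1.000e-04 -1.579e-01  6.370e-02] dir [ 0.001 -0.003 -1.   ] q [-0.49  0.48  1.62 -0.    1.04 -0.64] F_unit [ 1.5 -0.9  0.1]
```

Call:
send_rows --increments '[{"gripper": 1, "linear": [0, 0.003, 0], "delta_rot": [0, 0, 0]}, {"gripper": 1, "linear": [-0.001, 0.005, 0], "delta_rot": [0, 0, 0]}, {"gripper": 1, "linear": [-0.001, 0.007, 0], "delta_rot": [0, 0, 0]}]'

```text
clock: 8.9
position: [0.5832, -0.2248, 0.0634]
ee_rot: [0.0, 0.649, 0.76, -0.001]
contact_force: [0.7, -0.7, 1.1]
width: -0.0004
gripper_force: 0.8
```

Call:
send_rows --increments '[{"gripper": 1, "linear": [0, 0.002, 0], "delta_rot": [0, 0, 0]}, {"gripper": 1, "linear": [0, 0.003, 0], "delta_rot": [0, 0, 0]}]'

```text
clock: 9.1
position: [0.5831, -0.2234, 0.0634]
ee_rot: [0.001, 0.649, 0.761, -0.002]
contact_force: [-0.3, -7.0, -0.3]
width: -0.0001
gripper_force: 3.5
```

```bash
python3 st.py
```

```text
t 9.1 P_unit [-0.0007 -0.1488  0.0634] dir [-0.002 -0.004 -1.   ] q [-0.47  0.48  1.63 -0.01  1.03 -0.63] F_unit [-1.4 -6.9 -0.3]
```

Call:
send_rows --increments '[{"gripper": 1, "linear": [0, 0.002, 0], "delta_rot": [0, 0, 0]}, {"gripper": 1, "linear": [0, 0.002, 0], "delta_rot": [0, 0, 0]}]'

```text
clock: 9.3
position: [0.5831, -0.2234, 0.0634]
ee_rot: [0.002, 0.649, 0.761, -0.003]
contact_force: [-0.7, -9.9, -0.4]
width: -0.0001
gripper_force: 4.8
```

Call:
send_rows --increments '[{"gripper": 1, "linear": [0.002, -0.015, 0], "delta_rot": [0, 0, 0]}, {"gripper": 1, "linear": [0.006, -0.04, 0], "delta_rot": [0, 0, 0]}, {"gripper": 1, "linear": [0.008, -0.05, 0.04], "delta_rot": [0, 0, 0]}, {"gripper": 1, "linear": [0.008, -0.05, 0.08], "delta_rot": [0, 0, 0]}, {"gripper": 1, "linear": [0.008, -0.06, 0.12], "delta_rot": [0, 0, 0]}, {"gripper": 1, "linear": [0.008, -0.06, 0.12], "delta_rot": [0, 0, 0]}, {"gripper": 1, "linear": [0.008, -0.06, 0.12], "delta_rot": [0, 0, 0]}]'

```text
clock: 10.0
position: [0.5914, -0.2799, 0.1841]
ee_rot: [0.0, 0.65, 0.76, -0.0]
contact_force: [-0.9, 0.3, -0.6]
width: -0.0001
gripper_force: 0.0
```

```bash
python3 st.py
python3 - <<'E'
from h import *
ims=[np.array(optics.get_image(n)["pixels"],np.uint8) for n in("side","top")]
a=cv2.resize(ims[0][120:260,235:375],(400,400),interpolation=cv2.INTER_CUBIC);b=cv2.resize(ims[1][165:305,300:440],(400,400),interpolation=cv2.INTER_CUBIC)
cv2.imwrite("pics/s4.png",np.hstack([a,b]))
E
```

```text
t 10.0 P_unit [-0.0013 -0.2059  0.1841] dir [ 0.    -0.001 -1.   ] q [-0.55  0.42  1.4  -0.    1.32 -0.7 ] F_unit [-0.9  0.4 -0.6]
```

View pics/s4.png

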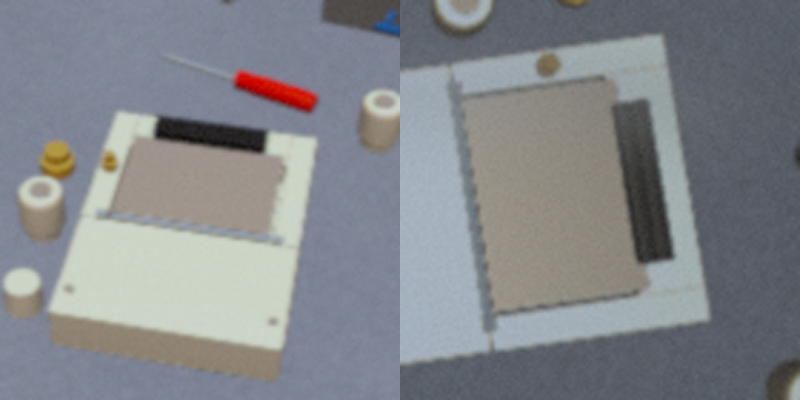

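The catch, at (643,180) in the top half, now overlaps the cover's free edge and is against its stop. The loose parts haven't moved and the arm is clear.

```bash
python3 -c "from rig import sign_off; print(sign_off())"
```

```text
the job is handed in; nothing more can be done
None
```

The cover is pushed over its spine and lies flat over the terminal bay, the catch is home over its edge, the loose parts look undisturbed in the last pictures, and the job was handed in at about 10 s.

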